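Hitch the tow-cart drawbar to the ball and pin it

TASK

Couple the raised drawbar to the tow ball: lift the coupler's lever right up, swing the coupler over the ball and press it gently down until it is fully home on the ball, then press the lever fully down to lock it. Finally push the bent safety pin right through both cheeks, over the closed lever, and leave it there. Do not ram the coupler onto the ball, and do not knock over the tin, the spray can or the spare ball.

Things in the scene. Friction and masses are not known exactly. Their poses are not given: they have to be found in the camera images.
- hitch: The bench hitch that carries the tow ball, fixed: base plate 130 x 110 mm, square column, ball. Origin on the bench under the ball. A push of 10 to 25 N on the coupler is plenty to seat it on the ball; over 120 N between coupler and hitch counts as ramming.
- ball (a point): Centre of the steel tow ball, 50 mm in diameter, fixed on a neck 25 mm thick and a square steel pedestal bolted to the bench; it stands 110 mm above the bench. Does not move.
- socket (a point): Centre of the coupler's downward-open cup, at the front end of the drawbar; it coincides with the ball's centre when the coupler is fully down. Cup: 68 mm outside, 53 mm inside (1.6 mm of play round the ball), with a flared lip 28 mm below this point. Axes: x forward along the drawbar (from its hinge to its nose), y to the drawbar's left, z its upper side.
- coupler_top (a point): Middle of the coupler's domed top, 31.5 mm above the socket centre; flat enough to push on within 20 mm. Axes as for socket. The drawbar (a 40 mm square tube, then the steel coupler, 52 mm wide behind the cup) stays at whatever height and bearing it is left: about 4 to 6 N on this spot pushes it down, 1.5 N sideways swings it.
- pin_hole (a point): Middle of the safety-pin passage. Two upright steel cheeks, 4 mm thick, inner faces 34 mm and outer faces 42 mm apart, stand on the coupler behind the cup; each has a 14 mm round hole, and the holes' common axis is this point's y. 78 mm behind the socket, 55.5 mm above it. x is along the drawbar. The closed lever passes between the cheeks just under the holes; a pin put in before the lever is down would keep it from closing. The pin may come from either side.
- lever_axis (a point): The lever's pivot, inside the coupler: 45 mm behind the socket and 8 mm above it (drawbar's axes). The pivot line is the drawbar's y.
- lever_grip (a point): Middle of the lever's black rubber grip: 56 mm long, 28 mm wide (across the drawbar), 11 mm thick. With the lever down it lies 118 mm behind and 42 mm above lever_axis, its underside 24 mm above the tube; raised, it has turned up and forward about lever_axis. Axes turn with the lever: x towards its pivot, z its upper face.
- lever (a joint): Lever angle, rad: 0 fully down on its stop (locked: its jaw closes under the ball), 1.2 fully up on its stop. Below about 0.5 the jaw keeps the ball out of the cup; with the ball only partly in, the jaw blocks the lever. It stays where it is left and takes about 4 N at the grip.
- drawbar (a joint): Pitch of the drawbar at its hinge, rad: 0 level (coupler down on the ball), positive nose up, at most 0.36. The cup clears the top of the ball above about 0.18.
- swivel (a joint): Turn of the drawbar on its turntable about the vertical, rad, positive to the left seen from above; 0 is the turntable's own x, range -0.45 to 0.45. The ball lies within 0.09 of 0: swing until the socket is over the ball; the flared lip takes up about 4 mm.
- turntable: The cart's front turntable, fixed: two grey channel beams 260 mm long under a steel ring 150 mm wide. Origin on the bench under its centre, which is the swivel axis; the ball is 300 mm away (within 2 mm), roughly along its x; the drawbar's hinge bolt crosses that axis 110 mm above the bench.
- pin: The safety pin: bright steel rod 10 mm thick, bent to an L, lying flat. Straight shank 105 mm from bend to rounded tip, short arm 38 mm. Origin on its underside at the middle of the shank (5 mm below the rod's centre line); x along the shank to the tip, y along the arm, z up as it lies. About 70 to 110 g.
- pin_tip (a point): Outermost point of the pin's rounded tip, on the shank's centre line. Axes as for pin.
- pin_bend (a point): Centre of the bend, 105 mm behind pin_tip on the shank's centre line. Axes as for pin.
- grease_tin: Bystander: round grey tin, 90 mm wide, 60 mm high, upright; origin at its foot, z up.
- spray_can: Bystander: steel and blue spray can, 64 mm wide, 190 mm high, upright; origin at its foot, z up.
- spare_ball: Bystander: loose spare tow ball, 50 mm wide, 78 mm high, standing on its flange; origin at its foot, z up.
Things that resemble listed ones, but are neither listed nor needed, are in the scene too. What is shaped like the pin but brown is not meant. There is more than one size of the hitch; the job needs the larger.

How it is judged (in metres and radians):
On the way, in this order (a step that is already met when the one before it is completed fails the run):
1. the lever is lifted while the coupler is still up, clear of the ball (value of joint lever above 0.85 rad and value of joint drawbar above 0.15 rad), for 0.1 s.
2. the coupler is fully down on the ball with its lever still up (distance between socket and ball below 0.005 m and value of joint lever above 0.5 rad), for 0.1 s.
3. the lever is pressed down onto its stop with the ball inside (distance between socket and ball below 0.005 m and value of joint lever below 0.08 rad), for 0.2 s.
At the end, for the whole second after the job is handed in: Coupler down on the ball (centres within 5 mm), lever down (below 0.1 rad), and the pin at rest through both cheek holes from either side: its tip at least 2 mm beyond the far cheek, shank along the holes within 0.2 rad and within 10 mm of their axis. Tin, can and spare ball upright (distance between socket and ball below 0.005 m and value of joint lever below 0.1 rad and angle between the x axis of pin and the y axis of pin_hole, either way round below 0.2 rad and x of pin_tip in the frame of pin_hole between -0.01 and 0.01 m and z of pin_tip in the frame of pin_hole between -0.01 and 0.01 m and ((y of pin_tip in the frame of pin_hole above 0.023 m and y of pin_bend in the frame of pin_hole below -0.019 m) or (y of pin_tip in the frame of pin_hole below -0.023 m and y of pin_bend in the frame of pin_hole above 0.019 m)) and linear speed of pin below 0.03 m/s); the robot touches nothing.
It fails at once if the grease tin is knocked over (angle between grease_tin's own z axis and vertical above 0.6 rad).
It fails at once if the spray can is knocked over (angle between spray_can's own z axis and vertical above 0.6 rad).
It fails at once if the spare ball is knocked over (angle between spare_ball's own z axis and vertical above 0.6 rad).
It fails at once if the coupler is rammed onto the ball (contact force between drawbar and hitch above 120 N).
It also fails if it takes over 72 s, if anything falls off the work surface, if the arm or the gripper's body presses on something with over 40 N, if the wrist force passes 120 N, or if a joint passes its speed limit or range.

ROBOT

A 7-joint arm with a two-finger parallel gripper is mounted at the origin on the work surface. World frame = base frame: x ahead of the robot, y to its left, z up, the work surface at z = 0. Lengths are in mm, angles in rad, forces in N, time in s.
With the tool pointing down it reaches from about 400 to 875 mm from the base axis. Payload 4.4 kg.
Tool frame: the origin (TCP) lies on the centre line of the jaws, within the pads' length; the fingertips stand 25 mm ahead of it and the grasp point (between the pads) lies 6 mm ahead of it (ctrl.finger_overhang is the distance from the TCP to the fingertips, in mm); z points along the fingers, y is the line along which they close (so a half turn about z gives the same grasp; the last joint's range is limited). The gripper opens to 85 mm and grips with 20 to 120 N. Pads are 22 mm wide; open, the fingers measure 114 mm over their backs; the gripper's body (76 mm by 85 mm) begins 54 mm behind the grasp point. The pads swing forward as they close: fully open they stand 13 mm farther back than shut.
Start: joints at [-0.066, 0.628, 0.038, 1.517, -0.027, 0.996, -0.02], TCP at [650.013, 0.026, 256.313] pointing down, gripper open.
Joint ranges: [-3.06, 3.06], [-0.37, 2.12], [-1.25, 1.32], [0.18, 2.47], [-1.1, 4.24], [0.23, 1.98], [-2.94, 2.94]. Speed limits (rad/s): [2.57, 2.57, 3.14, 3.14, 3.14, 3.14, 3.14].

INTERFACE

Orientations are given as [roll, pitch, yaw] about the fixed x, y, z axes, in that order (R = Rz(yaw) Ry(pitch) Rx(roll)).
In Python, from cell import ctrl gives the robot as it stands. The module is installed in compiled form; this text tells all that it offers.
- The arm moves only by the tool play_rows, never from a script. Its argument "targets" is a list of rows, each a list of 5 numbers: the closure, from 0 (fully open) to 1 (shut), then the shift along the tool's x, y, z in cm, then the turn about the tool's z in degrees. In form: [[gripper, dx, dy, dz, spin], ...]. A call has 1 to 10 rows; each row is the pose to reach, as a shift and turn from the pose commanded when the call began, along the tool's axes at that moment; what a row does not reach only later rows make up. A row lasts 1/10 s, in which the tool goes at most 50 mm and 8.59 degrees, less where a joint would pass 70% of its speed; a pose out of reach is approached as far as the arm can. A call with a gripper value outside its range is refused whole. The fingers move at their own pace and stop on an object; the grip force is fixed at half the most. Time passes only in rows, so rows that repeat a pose let the fingers close. It gives the time, the measured TCP pose, the force, the opening and the grip force at its end, in the units of the state.
- ctrl.read_state(): the state, without advancing time (a new reading comes with each control period).
- ctrl.get_image(name): name is "scene" or "side" or "wrist"; returns (picture, depth): 400x640x3 uint8, red, green, blue; 400x640 float32, mm along the optical axis (not along the pixel's ray), 0 where there is no reading.
- ctrl.calibration(name): a dict with "vfov" (degrees; the focal length in pixels is half the picture's height over the tangent of half this angle, whatever the lens; pixels are square), "cx", "cy" (the principal point, pixels), "extrinsics" (4x4, takes a point from camera to world coordinates); the wrist camera has in their place "mount" (4x4, takes a point from camera to tool coordinates, whose origin is the TCP and whose axes are the flange's). Camera axes: x right, y down, z forward; pixel columns grow to the right and rows downward; lengths in mm; the calibration is good to about 2 mm. The wrist camera is an equidistant fisheye: a pixel r from the principal point sees the ray r / f radians off the axis. A picture is of the moment at which its call begins: read the wrist's pose just before it. calibration takes no time and is no camera call.
- ctrl.finish_job(): hands the job in; it is judged then, once.
Trained networks look in the newest picture that a camera, given by its name, has taken for a name from the list of things; names that differ only in an ending like _2 or _b are one class to them, and where a whole thing is asked for, a point or a joint stands for the part that bears it (a point fixed in the world has none). Each returns a list of dicts, best first, with "confidence" (0 to 1); they miss things now and then, are a little off and sometimes report something else, mostly with a low value. They report only what shows in the picture. A call takes as long as a camera call. They do not tell look-alikes from the thing itself.
- ctrl.search_frame(camera, name): "bbox" ([left, top, right, bottom] in pixels, round what is visible of it).
- ctrl.trace(camera, name): "pixels" (400x640 bool, what is visible of it) and "bbox" ([left, top, right, bottom] in pixels, round what is visible of it).
The state is a dict: "clock": time; "qpos": joint angles; "qd": joint speeds; "tau": joint torques, N m; "eef_pos": TCP position; "tool_rot": TCP orientation; "force": force on the tool from outside, world axes, zero at the start; "torque": the same for the moment, N m; "width": finger opening in mm; "gripper_force": force on a finger pad.
Only numpy, scipy, OpenCV 4.12 (cv2) and the standard library are available. Lean on these libraries where they do the work, as an engineer would, in place of code of your own. Each camera call takes 0.05 s, during which the arm holds its last target. There are 200 camera calls.

## Working session

There is one attempt and no reset: what is moved stays moved. The work goes in short steps, Python scripts to look and compute and a tool call to move; the robot and the scene stay as the last step left them, time stands still between calls to the robot, and variables do not carry over. Pictures are saved under pics/ and viewed, at most 10 in all, crops included, and the job is handed in when it is done.

Besides the shell and the picture viewer there is one more tool, called after ">>>" as name(argument=value, ...), one argument or row to a line, values as JSON. play_rows: Moves the arm, as the interface text tells. Its arguments: {"type":"object","properties":{"targets":{"type":"array"}},"required":["targets"]}

```bash
mkdir -p pics
cat > h.py <<'E'
import numpy as np, cv2
from cell import ctrl
from scipy.spatial.transform import Rotation as R
def K(n):
    c=ctrl.calibration(n); return c,200/np.tan(np.radians(c['vfov'])/2)
def cloud(n,d,st=None):
    c,f=K(n); v,u=np.mgrid[0:400,0:640].astype(float)
    x=u-c['cx'];y=v-c['cy']
    if n=='wrist':
        r=np.hypot(x,y)+1e-9; t=r/f; k=np.tan(t)/r
        P=np.stack([x*k*d,y*k*d,d],-1); M=np.array(c['mount'])
        T=np.eye(4);T[:3,:3]=R.from_euler('xyz',st['tool_rot']).as_matrix();T[:3,3]=st['eef_pos'];M=T@M
    else:
        P=np.stack([x/f*d,y/f*d,d],-1); M=np.array(c['extrinsics'])
    W=P@M[:3,:3].T+M[:3,3]; W[d<=0]=np.nan
    return W
def look(n,save=None):
    st=ctrl.read_state(); im,d=ctrl.get_image(n)
    if save: cv2.imwrite('pics/'+save,im[:,:,::-1])
    return st,im,d,cloud(n,d,st)
E
python3 - <<'E'
from h import *
print(ctrl.read_state())
for n in ['scene','side']:
    st,im,d,W=look(n,n+'0.png'); np.save(n+'W.npy',W)
    print(n,np.array(ctrl.calibration(n)['extrinsics']).round(2).tolist())
    for k in ['hitch','coupler_top','lever_grip','turntable','pin','grease_tin','spray_can','spare_ball']:
        for r in ctrl.trace(n,k)[:4]:
            m=r['pixels']&np.isfinite(W[...,0]); print(n,k,round(r['confidence'],2),r['bbox'],np.nanmedian(W[m],0).round(0),np.nanpercentile(W[m],2,axis=0).round(),np.nanpercentile(W[m],98,axis=0).round())
E
```

```text
{'clock': 0.0, 'qpos': array([-0.06580855,  0.62934876,  0.03844632,  1.5183861 , -0.02705206,
        0.99630954, -0.02002442]), 'qd': array([ 0.00129933,  0.00102611, -0.00133853,  0.00023714, -0.00115772,
       -0.00176292,  0.00087926]), 'tau': array([-1.11932164e-03, -5.63405585e+01,  1.22606792e+00, -1.93450052e+01,
        1.09587883e-02,  1.05136272e-02, -8.84369996e-06]), 'eef_pos': array([6.49408433e+02, 4.62422679e-02, 2.55381630e+02]), 'tool_rot': array([-3.13965840e+00, -1.48503241e-05,  1.57074817e+00]), 'force': array([-0.64399605,  0.45009686, -0.81311743]), 'torque': array([-0.01643137, -0.02084021,  0.02084298]), 'gripper_force': 0.0, 'width': 85.11218704886151}
scene [[-0.88, 0.33, -0.35, 861.03], [0.48, 0.61, -0.63, 510.92], [0.01, -0.72, -0.7, 812.61], [0.0, 0.0, 0.0, 1.0]]
scene hitch 0.95 [261.5, 222.4, 326.0, 275.1] [627. -64.  13.] [ 565. -138.    5.] [672. -32. 111.]
scene hitch 0.7 [363.3, 129.2, 400.7, 163.2] [ 211. -283.   18.] [ 159. -327.    2.] [ 245. -257.   92.]
scene coupler_top 0.91 [266.7, 189.4, 407.0, 317.0] [580.  62. 168.] [517. -74. 114.] [6
[... 1631 characters left out ...]
 439.5, 374.4] [ 488. -492.    7.] [ 457. -536.    1.] [ 511. -435.   11.]
side pin 0.78 [365.8, 270.3, 395.8, 304.6] [ 503. -339.    8.] [ 465. -361.    3.] [ 567. -307.   11.]
side pin 0.49 [306.5, 292.0, 342.0, 338.5] [ 365. -289.    7.] [ 308. -323.   -2.] [ 411. -263.   11.]
side grease_tin 0.84 [348.2, 122.7, 378.1, 155.4] [781.  66.  58.] [745.  30.  12.] [817. 111.  62.]
side spray_can 0.74 [452.5, 220.8, 502.6, 286.3] [ 675. -426.  139.] [ 666. -450.   11.] [ 719. -394.  190.]
side spare_ball 0.84 [403.6, 166.3, 426.3, 192.6] [ 788. -146.   51.] [ 775. -162.   -1.] [ 816. -110.   77.]
side spare_ball 0.6 [291.0, 109.4, 340.9, 141.9] [571.  62. 218.] [550. -35. 211.] [608. 104. 221.]
```

View pics/scene0.png

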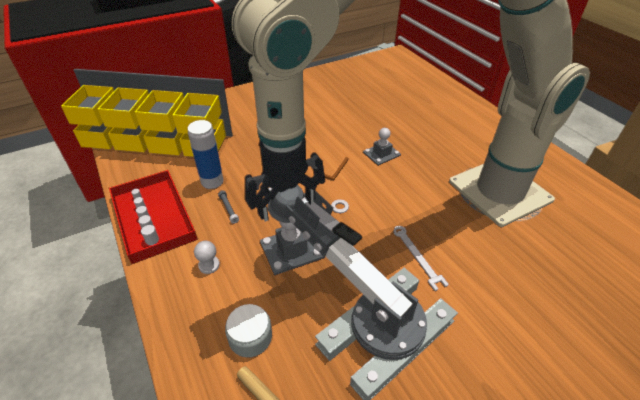

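View pics/side0.png

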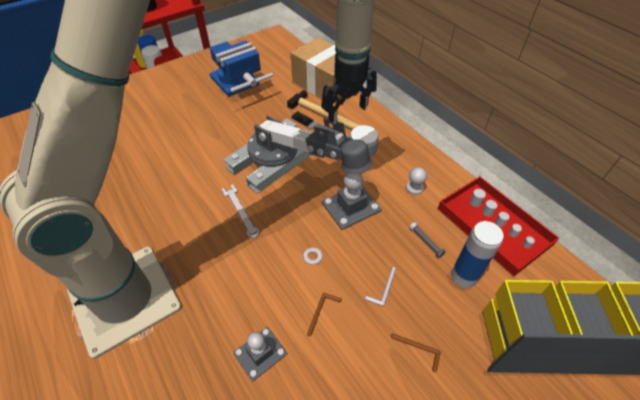

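Scene shows: bright-steel pin at side (380,287); look-alikes: brown L-rods at side (322,310) and (415,350), bolt (427,240), wrench (240,210). Larger hitch under the coupler at side (352,195); the small one is at (258,350). I choose the bright L at (380,287) and the big hitch.

Run:
```python
from h import *
im=cv2.imread('pics/side0.png'); a=cv2.resize(im[100:220,220:390],None,fx=4,fy=4,interpolation=cv2.INTER_CUBIC)[:, :680]
b=cv2.resize(im[260:320,350:440],None,fx=4,fy=4,interpolation=cv2.INTER_CUBIC)
c=np.zeros((600,800,3),np.uint8); c[:480,:680]=a; s=cv2.resize(im[262:312,355:405],(240,240),interpolation=cv2.INTER_CUBIC); c[360:600,560:800]=s
cv2.imwrite('pics/crop1.png',c)
from scipy.optimize import least_squares
for n,(u0,u1,v0,v1) in {'side':(338,368,175,203),'scene':(275,310,222,245)}.items():
    W=np.load(n+'W.npy'); P=W[v0:v1,u0:u1].reshape(-1,3); 
    P=P[(P[:,2]>85)&(P[:,2]<140)]
    f=lambda c:np.linalg.norm(P-np.r_[c,110],axis=1)-25
    r=least_squares(f,[600,-75],loss='soft_l1',f_scale=1.5); print(n,'ball',r.x,len(P),np.median(abs(r.fun)))
# ring / tube top
for n in ['scene','side']:
    W=np.load(n+'W.npy'); m=np.isfinite(W[...,0])&(W[...,0]>380)&(W[...,0]<700)&(W[...,1]>100)&(W[...,1]<330)&(W[...,2]>20)&(W[...,2]<260)
    h,e=np.histogram(W[m][:,2],bins=np.arange(20,200,4)); print(n,list(zip(e[:-1].astype(int),h)))
W=np.load('sideW.npy')
# pin
P=W[262:312,355:405].reshape(-1,3); I=im[262:312,355:405].reshape(-1,3).astype(int)
k=(P[:,2]>4)&(P[:,2]<16)&((I.max(1)-I.min(1))<50)
np.set_printoptions(suppress=True)
print(np.c_[P[k],I[k]].round(0)[::3])
```

```text
side ball [606.48638466 -87.34071782] 245 1.029155172117317
scene ball [607.5419543 -89.0241504] 92 0.6183785649540567
scene [(np.int64(20), np.int64(36)), (np.int64(24), np.int64(33)), (np.int64(28), np.int64(54)), (np.int64(32), np.int64(1685)), (np.int64(36), np.int64(1203)), (np.int64(40), np.int64(293)), (np.int64(44), np.int64(227)), (np.int64(48), np.int64(102)), (np.int64(52), np.int64(13)), (np.int64(56), np.int64(292)), (np.int64(60), np.int64(1780)), (np.int64(64), np.int64(213)), (np.int64(68), np.int64(64)), (np.int64(72), np.int64(42)), (np.int64(76), np.int64(41)), (np.int64(80), np.int64(42)), (np.int64(84), np.int64(28)), (np.int64(88), np.int64(34)), (np.int64(92), np.int64(32)), (np.int64(96), np.int64(29)), (np.int64(100), np.int64(45)), (np.int64(104), np.int64(54)), (np.int64(108), np.int64(67)), (np.int64(112), np.int64(77)), (np.int64(116), np.int64(114)), (np.int64(120), np.int64(167)), (np.int64(124), np.int64(249)), (np.int64(128), np.int64(367)), (np.int64(132), np.int64(337)), (np.int64(136), np.int64(194)), (np.int64(140), np.int64(177)), (np.int64(144),
[... 3837 characters left out ...]
 496. -356.    9.  189.  188.  197.]
 [ 469. -338.    4.  183.  184.  194.]
 [ 473. -344.    9.  218.  217.  221.]
 [ 479. -348.    9.  203.  205.  216.]
 [ 485. -352.    9.  150.  160.  187.]
 [ 491. -355.    8.  183.  183.  192.]
 [ 497. -359.    6.  135.  143.  164.]
 [ 475. -346.    6.  204.  203.  210.]
 [ 479. -351.    9.  217.  217.  222.]
 [ 485. -354.    8.  186.  188.  202.]
 [ 491. -359.    8.  193.  193.  200.]
 [ 475. -349.    6.  175.  177.  188.]
 [ 480. -353.    7.  214.  213.  219.]
 [ 486. -358.    7.  216.  215.  220.]
 [ 491. -362.    8.  157.  159.  172.]
 [ 482. -358.    8.  208.  207.  214.]
 [ 488. -362.    7.  187.  187.  196.]
 [ 484. -361.    4.  180.  181.  193.]]
```

View pics/crop1.png

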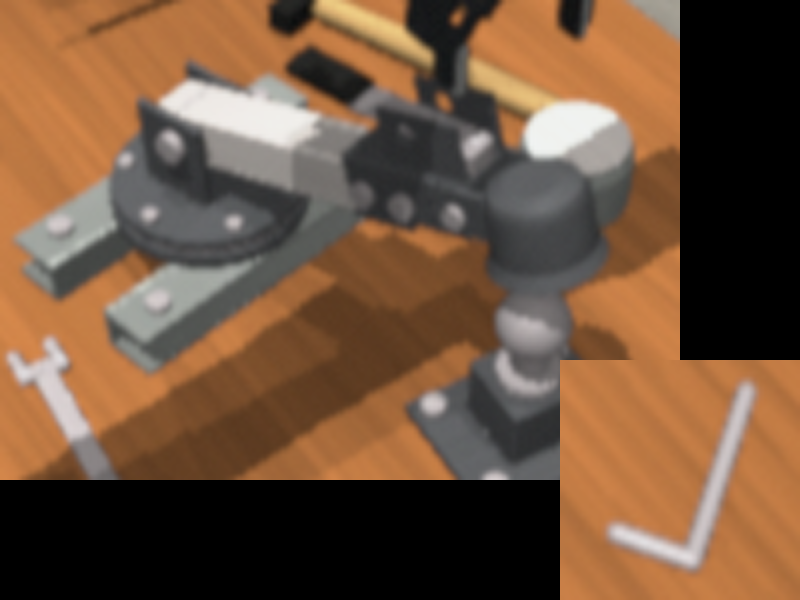

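Run:
```python
from h import *
np.set_printoptions(suppress=True,precision=1)
Rg=[];G=[];T=[]
for n in ['scene','side']:
    W=np.load(n+'W.npy'); im=cv2.imread(f'pics/{n}0.png').astype(int); ok=np.isfinite(W[...,0])
    box=(W[...,0]>380)&(W[...,0]<720)&(W[...,1]>80)&(W[...,1]<340)
    m=(ok&box&(W[...,2]>57)&(W[...,2]<66)).astype(np.uint8)
    p=W[m>0][:,:2]; c,r=cv2.minEnclosingCircle(p[(abs(p-np.median(p,0))<100).all(1)].astype(np.float32)); print(n,'ring',c,r); 
    h=cv2.convexHull(p.astype(np.float32))[:,0]; 
    from scipy.optimize import least_squares
    q=least_squares(lambda x:np.hypot(*(h-x[:2]).T)-75,[550,200],loss='soft_l1',f_scale=2); print(q.x,len(h),np.median(abs(q.fun)))
    # tube top: bright, z>120
    t=ok&box&(W[...,2]>125)&(W[...,2]<215)&(im.min(2)>150); P=W[t]; 
    c=np.median(P,0); A=np.c_[P[:,:2],np.ones(len(P))]
    g=least_squares(lambda x:A@x-P[:,2],[0,0,150],loss='soft_l1',f_scale=1).x
    u=g[:2]; print('tube',len(P),c,'dir',np.degrees(np.arctan2(u[1],u[0])),'pitch',np.arctan(np.hypot(*u)))
    k=abs(A@g-P[:,2])<3; Q=P[k][:,:2]; 
    (cx,cy),(w,hh),a=cv2.minAreaRect(Q.astype(np.float32)); print('rect',cx,cy,w,hh,a)
```

```text
scene ring (532.4974975585938, 202.21014404296875) 72.93511199951172
[530.3 199.9] 39 1.5531557307304666
tube 1394 [546.  159.6 142.3] dir -71.42187077571121 pitch 0.25540231697993276
rect 544.6131591796875 150.0084228515625 48.854732513427734 158.5422821044922 18.617504119873047
side ring (523.718505859375, 197.93934631347656) 72.96659851074219
[532.1 201.6] 22 1.3534417361873707
tube 386 [539.9 153.  142.6] dir -66.89026615081578 pitch 0.2559863199407696
rect 541.6575317382812 158.03384399414062 44.93498611450195 136.79164123535156 19.33574676513672
```

Bright L is the pin (steel), ball at (607,-88), turntable centre ≈(531,201) (distance 299 ✓). Moving over the lever for a closer look.

>>> play_rows(
  targets=[
    [0, 0, 0, -5, 0],
    [0, 0, 0, -9, 0],
    [0, 3, -3, -9, -8],
    [0, 6, -7, -9, -16],
    [0, 6, -7, -9, -19],
    [0, 6, -7, -9, -19],
    [0, 6, -7, -9, -19],
    [0, 6, -7, -9, -19],
  ],
)

```text
clock: 1.7
eef_pos: [580.9, 58.9, 346.2]
tool_rot: [3.141, 0.001, 1.899]
force: [0.7, -0.3, -0.3]
width: 85.3
gripper_force: 0.0
```

Run:
```python
from h import *
np.set_printoptions(suppress=True,precision=1)
st,im,d,W=look('wrist','w1.png'); np.save('w1W.npy',W)
print(st['eef_pos'],st['tool_rot'],ctrl.calibration('wrist'))
for k in ['lever_grip','coupler_top']:
    for r in ctrl.trace('wrist',k)[:2]:
        m=r['pixels']&np.isfinite(W[...,0]); P=W[m]; print(k,r['confidence'],r['bbox'],np.median(P,0),np.percentile(P,2,axis=0),np.percentile(P,98,axis=0))
```

```text
[580.9  58.9 346.2] [3.1 0.  1.9] {'vfov': 65.70646984690485, 'cx': 313.99134794690724, 'cy': 196.39931214497403, 'mount': array([[   0. ,   -1. ,   -0.3,   76.6],
       [   1. ,    0. ,   -0. ,   -0.1],
       [   0. ,   -0.3,    1. , -117.8],
       [   0. ,    0. ,    0. ,    1. ]])}
lever_grip 0.74 [286.8, 125.9, 326.3, 288.1] [578.1  49.1 219.3] [551.6 -28.5 213.5] [607.8 109.  222.1]
lever_grip 0.25 [276.4, 8.2, 339.0, 340.3] [575.2  45.8 211.9] [518.5 -83.5 125.6] [637.5 218.9 239. ]
coupler_top 0.68 [274.6, 10.5, 341.9, 342.0] [575.2  45.9 211.9] [518.7 -83.4 126.1] [637.3 218.6 239. ]
```

View pics/w1.png

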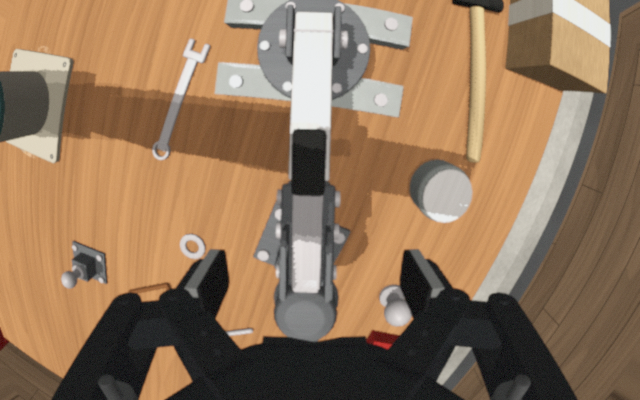

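Wrist view: black grip at (309,161), dome at (305,315), cheeks at (285/330,205), tube above.

Run:
```python
from h import *
np.set_printoptions(suppress=True,precision=1)
W=np.load('w1W.npy'); im=cv2.imread('pics/w1.png').astype(int)
T=np.array([531,201])
def rep(n,u0,u1,v0,v1,f):
    P=W[v0:v1,u0:u1]; m=np.isfinite(P[...,0])&f(P,im[v0:v1,u0:u1]); p=P[m]
    c=p.mean(0); print(n,len(p),c,'lo',np.percentile(p,3,axis=0),'hi',np.percentile(p,97,axis=0)); return p
g=rep('grip',288,332,122,198,lambda P,I:(I.max(2)<45)&(P[...,2]>190))
(c,s,a)=cv2.minAreaRect(g[:,:2].astype(np.float32)); print(c,s,a)
A=np.c_[g[:,:2]-g[:,:2].mean(0),np.ones(len(g))]; x=np.linalg.lstsq(A,g[:,2],rcond=None)[0]; print('grip slope',x)
d=rep('dome',272,340,285,345,lambda P,I:(P[...,2]>205))
(c,s,a)=cv2.minAreaRect(d[:,:2].astype(np.float32)); print(c,s,a); print(cv2.minEnclosingCircle(d[:,:2].astype(np.float32)))
t=rep('tube',290,335,30,125,lambda P,I:(I.min(2)>140)&(P[...,2]>115))
(c,s,a)=cv2.minAreaRect(t[:,:2].astype(np.float32)); print(c,s,a)
A=np.c_[t[:,:2]-t[:,:2].mean(0),np.ones(len(t))]; x=np.linalg.lstsq(A,t[:,2],rcond=None)[0]; print('tube slope',x)
```

```text
grip 1569 [568.3  80.  220.3] lo [553.7  60.3 218.5] hi [582.8 101.5 221.8]
(566.5392456054688, 84.09248352050781) (27.302486419677734, 52.36504364013672) 18.39947509765625
grip slope [ -0.    0.  220.3]
dome 3261 [606.5 -42.2 240.9] lo [568.8 -89.  206.5] hi [640.3  70.3 397. ]
(590.3612060546875, -16.275978088378906) (66.10479736328125, 172.7586669921875) 24.03034019470215
((599.11572265625, -12.377910614013672), 86.40340423583984)
tube 3687 [544.6 156.5 143.4] lo [518.7 111.5 130.2] hi [569.8 204.7 155.7]
(543.6749267578125, 158.7720184326172) (40.369850158691406, 102.3895263671875) 17.3602237701416
tube slope [  0.1  -0.3 143.4]
```

>>> play_rows(
  targets=[
    [0, 2.7, -0.55, 3, 1.3],
    [0, 2.7, -0.55, 7, 1.3],
    [0, 2.7, -0.55, 11, 1.3],
    [0, 2.7, -0.55, 12.5, 1.3],
    [0, 2.7, -0.55, 12.5, 1.3],
    [1, 2.7, -0.55, 12.5, 1.3],
    [1, 2.7, -0.55, 12.5, 1.3],
    [1, 2.7, -0.55, 12.5, 1.3],
    [1, 2.7, -0.55, 12.5, 1.3],
    [1, 2.7, -0.55, 12.5, 1.3],
  ],
)

```text
clock: 2.85
eef_pos: [567.1, 84.0, 222.4]
tool_rot: [3.139, -0.0, 1.879]
force: [1.5, 0.4, 2.9]
width: 26.6
gripper_force: 60.0
```

>>> play_rows(
  targets=[
    [1, -0.27, 0, -0.8, 0],
    [1, -0.8, 0, -2.0, 0],
    [1, -1.4, 0, -3.2, 0],
    [1, -2.2, 0, -4.2, 0],
    [1, -3.0, 0, -5.2, 0],
    [1, -4.0, 0, -6.1, 0],
    [1, -5.0, 0, -6.9, 0],
    [1, -6.1, 0, -7.6, 0],
    [1, -7.3, 0, -8.1, 0],
    [1, -7.3, 0, -8.1, 0],
  ],
)

```text
clock: 3.85
eef_pos: [587.7, 15.8, 303.3]
tool_rot: [3.142, -0.004, 1.88]
force: [-0.6, 3.8, 4.3]
width: 26.6
gripper_force: 59.5
```

>>> play_rows(
  targets=[
    [0, 0, 0, 0, 0],
    [0, 0, 0, 0, 0],
    [0, 0, 0, 0, 0],
    [0, 0, 0, -4, 0],
    [0, 0, 0, -8, 0],
    [0, -4, 0, -8, 0],
    [0, -8, 0, -8, 0],
    [0, -8, 0, -8, 0],
  ],
)

```text
clock: 4.65
eef_pos: [613.0, -70.0, 382.2]
tool_rot: [-3.14, 0.006, 1.87]
force: [-1.1, -0.5, 0.2]
width: 85.7
gripper_force: 0.0
```

Run:
```python
from h import *
np.set_printoptions(suppress=True,precision=1)
st,im,d,W=look('side','s2.png'); 
for k in ['lever_grip','coupler_top']:
    for r in ctrl.trace('side',k)[:1]:
        m=r['pixels']&np.isfinite(W[...,0]); P=W[m]; print(k,r['confidence'],r['bbox'],np.median(P,0),np.percentile(P,2,axis=0),np.percentile(P,98,axis=0))
print(st['eef_pos'])
S=cv2.resize(im[60:220,230:430,::-1],None,fx=3,fy=3,interpolation=cv2.INTER_CUBIC); 
st,im,d,W=look('wrist','w2.png'); np.save('w2W.npy',W)
c=np.zeros((480,800,3),np.uint8); c[:,:600]=S; c[:160,600:]=cv2.resize(im[80:400,120:520,::-1],(200,160)); cv2.imwrite('pics/c2.png',c)
```

```text
lever_grip 0.95 [311.7, 87.0, 350.0, 160.4] [590.9  -1.5 262.9] [568.6 -52.2 202.9] [613.7  37.7 315.5]
coupler_top 0.59 [262.0, 89.4, 372.4, 172.8] [578.3  -3.9 192.9] [ 520.7 -110.7  107.9] [638.2 208.7 308.3]
[613.  -70.  382.2]
```

View pics/c2.png

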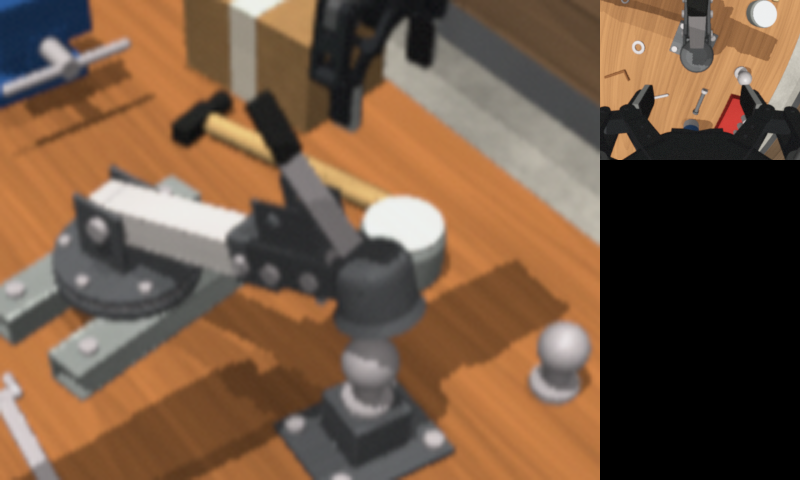

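Lever stands well up, coupler still clear above the ball (crop 370,360). Now measure the dome.

Run:
```python
from h import *
np.set_printoptions(suppress=True,precision=1)
W=np.load('w2W.npy'); T=np.array([531,201.])
m=np.isfinite(W[...,0])&(W[...,2]>195)&(W[...,2]<225)&(np.hypot(W[...,0]-616,W[...,1]+72)<45)
P=W[m]; b=np.radians(-72.5); u=np.array([np.cos(b),np.sin(b)]); l=np.array([-u[1],u[0]])
a=(P[:,:2]-T)@u; s=(P[:,:2]-T)@l
print(len(P)); 
for lo in range(255,320,6):
    k=(a>lo)&(a<lo+6)
    if k.sum()>8: print(lo,k.sum(),'lat',np.percentile(s[k],[2,50,98]),'z',np.percentile(P[k,2],[50,95]))
m=np.isfinite(W[...,0])&(W[...,2]>85)&(W[...,2]<140)&(np.hypot(W[...,0]-607,W[...,1]+88)<27); print('ballpts',m.sum())
```

```text
3541
255 297 lat [-28.   -2.   22.9] z [210.1 224.6]
261 331 lat [-28.2  -2.9  23.5] z [213.9 219.6]
267 434 lat [-32.5  -2.9  26.1] z [215.8 217.6]
273 429 lat [-34.3  -2.9  28.5] z [217.4 219.4]
279 449 lat [-33.9  -2.9  29.3] z [219.  220.8]
285 427 lat [-34.   -2.9  29.3] z [220.7 222.5]
291 387 lat [-33.4  -2.8  27.4] z [221.8 223.9]
297 313 lat [-30.   -2.8  24.7] z [222.5 224.4]
303 231 lat [-25.9  -1.9  20.8] z [222. 224.]
309 118 lat [-21.3  -2.8  15.1] z [218.7 222.4]
ballpts 0
```

>>> play_rows(
  targets=[
    [0, 0, 0, 5, 0],
    [0, 0, 0, 10, 0],
    [0, 0, 0, 14, 0],
    [0, 0, 0, 16.5, 0],
    [0, 0, 0, 17.2, 0],
    [0, 0, 0, 17.2, 0],
  ],
)

```text
clock: 5.45
eef_pos: [612.2, -60.8, 209.8]
tool_rot: [-3.14, -0.001, 1.881]
force: [0.7, -0.8, -0.1]
width: 85.6
gripper_force: 0.0
```

>>> play_rows(
  targets=[
    [0.4, 0, 0, 0, 0],
    [0.4, 0, 0, 0, 0],
    [0.4, 0, 0, 0, 0],
    [0.4, 0, 0, 0, 0],
  ],
)

```text
clock: 5.85
eef_pos: [613.6, -62.0, 212.0]
tool_rot: [3.138, 0.001, 1.88]
force: [0.4, 0.7, 5.2]
width: 63.9
gripper_force: 70.2
```

>>> play_rows(
  targets=[
    [0.4, 0, -0.4, 0, 0.8],
    [0.4, 0, -0.8, 0, 1.7],
    [0.4, 0, -1.3, 0, 2.7],
    [0.4, 0, -1.3, 0, 2.7],
    [0, 0, -1.3, 0, 2.7],
    [0, 0, -1.3, 0, 2.7],
    [0, 0, -1.3, 0, 2.7],
    [0, 0, -1.3, -4, 2.7],
    [0, 0, -1.3, -8, 2.7],
    [0, -2, -1.3, -11, 2.7],
  ],
)

```text
clock: 6.85
eef_pos: [606.4, -81.7, 322.3]
tool_rot: [3.14, -0.002, 1.838]
force: [1.2, -0.6, -0.1]
width: 85.7
gripper_force: 0.0
```

Run:
```python
from h import *
np.set_printoptions(suppress=True,precision=1)
from scipy.optimize import least_squares
T=np.array([531,201.]); b=np.radians(-75.3); u=np.array([np.cos(b),np.sin(b)]); l=np.array([-u[1],u[0]])
for n in ['wrist','side','scene']:
    st,im,d,W=look(n,n+'3.png'); ok=np.isfinite(W[...,0])
    a=(W[...,:2]-T)@u; s=(W[...,:2]-T)@l
    k=ok&(W[...,2]>195)&(W[...,2]<226)&(abs(a-283)<14)&(abs(s)<45); 
    print(n,k.sum(),'dome lat',np.percentile(s[k],[2,50,98]) if k.any() else 0)
    k=ok&(W[...,2]>88)&(W[...,2]<137)&(abs(a-299)<30)&(abs(s)<27); P=W[k]
    if len(P)>30:
        r=least_squares(lambda c:np.linalg.norm(P-np.r_[c,110],axis=1)-25,[607,-88],loss='soft_l1',f_scale=1.5); print('ball',r.x,len(P),np.median(abs(r.fun)),'lat',(r.x-T)@l,'al',(r.x-T)@u)
print(ctrl.read_state()['eef_pos'])
```

```text
wrist 3110 dome lat [-32.   -1.2  29.9]
side 225 dome lat [-36.2 -18.4  23.3]
ball [606.4 -87.3] 233 0.8668837225529877 lat -0.20649350720370452 al 297.95088878168025
scene 377 dome lat [-26.7  10.3  32.8]
ball [607.2 -89. ] 187 0.6219561991591718 lat 0.13640127722502934 al 299.8840419356989
[607.4 -86.8 322.2]
```

>>> play_rows(
  targets=[
    [1, 0.6, 0, 0, 0],
    [1, 0.6, 0, 0, 0],
    [1, 0.6, 0, 0, 0],
    [1, 0.6, 0, 3, 0],
    [1, 0.6, 0, 6, 0],
    [1, 0.6, 0, 6.8, 0],
    [1, 0.6, 0, 7.2, 0],
    [1, 0.6, 0, 7.6, 0],
    [1, 0.6, 0, 8.0, 0],
  ],
)

```text
clock: 7.9
eef_pos: [605.9, -80.1, 242.0]
tool_rot: [3.139, 0.002, 1.832]
force: [-0.3, -2.2, 5.2]
width: -0.3
gripper_force: 2.2
```

>>> play_rows(
  targets=[
    [1, -0.2, 0, 0.6, 0],
    [1, -0.4, 0, 1.2, 0],
    [1, -0.6, 0, 1.8, 0],
    [1, -0.8, 0, 2.4, 0],
    [1, -0.95, 0, 3.0, 0],
    [1, -1.1, 0, 3.6, 0],
    [1, -1.2, 0, 4.1, 0],
    [1, -1.3, 0, 4.6, 0],
    [1, -1.4, 0, 5.0, 0],
    [1, -1.4, 0, 5.0, 0],
  ],
)

```text
clock: 8.9
eef_pos: [607.7, -92.5, 189.4]
tool_rot: [-3.14, -0.001, 1.832]
force: [0.3, -1.1, 0.2]
width: 0.4
gripper_force: 0.4
```

Run:
```python
from h import *
np.set_printoptions(suppress=True,precision=1)
T=np.array([531,201.]); b=np.radians(-75.3); u=np.array([np.cos(b),np.sin(b)]); l=np.array([-u[1],u[0]])
for n in ['side','scene']:
    st,im,d,W=look(n,n+'4.png'); ok=np.isfinite(W[...,0])
    a=(W[...,:2]-T)@u; s=(W[...,:2]-T)@l
    t=ok&(abs(s)<15)&(a>40)&(a<105)&(W[...,2]>110)&(W[...,2]<170)
    x=np.polyfit(a[t],W[...,2][t],1); print(n,t.sum(),'pitch',np.arctan(x[0]),'z at 75',np.polyval(x,75))
cv2.imwrite('pics/c4.png',cv2.resize(cv2.imread('pics/side4.png')[60:220,230:430],None,fx=3,fy=3,interpolation=cv2.INTER_CUBIC))
print(ctrl.read_state()['force'])
```

```text
side 160 pitch 0.0685690103668533 z at 75 134.6089926964349
scene 433 pitch 0.07350810789011201 z at 75 135.06820817938285
[-1.   0.1  0.6]
```

View pics/c4.png

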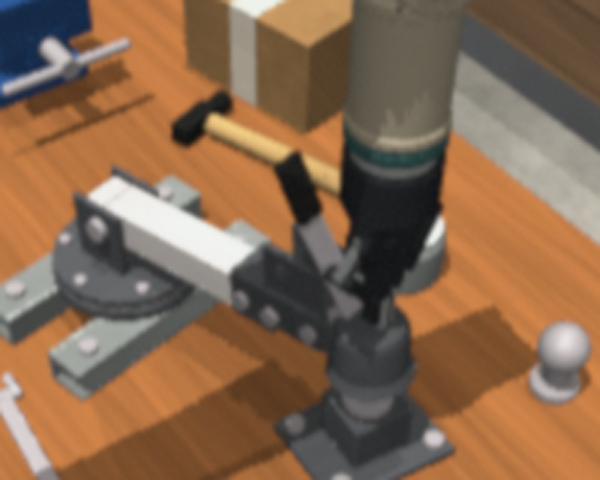

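Cup is entering over the ball (crop 370,390), pitch ≈0.07; press on gently.

>>> play_rows(
  targets=[
    [1, 0, 0, 0.3, 0],
    [1, 0, 0, 0.6, 0],
    [1, 0, 0, 0.9, 0],
    [1, 0, 0, 1.2, 0],
    [1, 0, 0, 1.5, 0],
    [1, 0, 0, 1.7, 0],
    [1, 0, 0, 1.9, 0],
    [1, 0, 0, 2.1, 0],
    [1, 0, 0, 2.2, 0],
    [1, 0, 0, 2.2, 0],
  ],
)

```text
clock: 10.0
eef_pos: [608.4, -92.6, 168.1]
tool_rot: [3.141, -0.0, 1.833]
force: [0.0, -2.7, 3.8]
width: -0.2
gripper_force: 1.6
```

>>> play_rows(
  targets=[
    [1, 0, 0, 0.1, 0],
    [1, 0, 0, 0.2, 0],
    [1, 0, 0, 0.3, 0],
    [1, 0, 0, 0.3, 0],
  ],
)

```text
clock: 10.4
eef_pos: [608.6, -92.7, 165.9]
tool_rot: [3.141, 0.0, 1.833]
force: [0.6, -2.0, 8.6]
width: 0.2
gripper_force: 3.9
```

>>> play_rows(
  targets=[
    [1, 0, 0, 0.1, 0],
    [1, 0, 0, 0.2, 0],
    [1, 0, 0, 0.3, 0],
    [1, 0, 0, 0.3, 0],
  ],
)

```text
clock: 10.8
eef_pos: [608.6, -92.7, 165.6]
tool_rot: [3.14, 0.001, 1.832]
force: [-6.1, -1.9, 25.0]
width: 0.0
gripper_force: 12.6
```

Seated (25 N at the geometric bottom). Back off and look.

>>> play_rows(
  targets=[
    [1, 0, 0, 0, 0],
    [1, 0, 0, -3, 0],
    [1, -1, 0, -7, 0],
    [1, -1, 0, -12, 0],
    [0, -1, 0, -17, 0],
    [0, -1, 0, -20, 0],
    [0, -1, 0, -20, 0],
    [0, -1, 0, -20, 0],
  ],
)

```text
clock: 11.6
eef_pos: [610.5, -100.9, 361.8]
tool_rot: [-3.141, -0.002, 1.834]
force: [-0.0, -0.2, -0.3]
width: 57.8
gripper_force: 0.0
```

Run:
```python
from h import *
np.set_printoptions(suppress=True,precision=1)
T=np.array([531,201.]); b=np.radians(-75.3); u=np.array([np.cos(b),np.sin(b)]); l=np.array([-u[1],u[0]])
print(ctrl.read_state()['eef_pos'])
for n in ['side','scene','wrist']:
    st,im,d,W=look(n,n+'5.png'); ok=np.isfinite(W[...,0])
    a=(W[...,:2]-T)@u; s=(W[...,:2]-T)@l
    t=ok&(abs(s)<15)&(a>40)&(a<105)&(W[...,2]>110)&(W[...,2]<170)
    if t.sum()>30:
        x=np.polyfit(a[t],W[...,2][t],1); print(n,t.sum(),'pitch',np.arctan(x[0]),'z at 75',np.polyval(x,75))
    k=ok&(abs(a-304)<8)&(W[...,2]>135)&(W[...,2]<148)&(abs(s)<45); print('dome',k.sum(),np.percentile(s[k],[2,50,98]) if k.any() else 0)
    for r in ctrl.trace(n,'lever_grip')[:1]:
        g=r['pixels']&ok&(im.max(2)<60)&(W[...,2]>190)&(W[...,2]<300); print('grip',r['confidence'],g.sum(),np.percentile(np.c_[a[g],s[g],W[...,2][g]],[3,50,97],axis=0) if g.any() else '')
```

```text
[ 610.5 -100.9  361.8]
side 163 pitch -0.004267009760711747 z at 75 128.91121364377344
dome 97 [-27.4  -3.6  23.1]
grip 0.81 179 [[219.4 -15.2 218.9]
 [229.9  -5.7 243. ]
 [240.6   7.1 264.5]]
scene 426 pitch -0.0002099753316108609 z at 75 129.53730151881166
dome 128 [-24.6   4.4  29.7]
grip 0.68 136 [[212.2  -7.7 217.9]
 [218.4   7.9 249.9]
 [233.8  15.  265.2]]
dome 726 [-27.6   0.5  28.6]
grip 0.75 1492 [[213.2 -12.5 223.7]
 [225.5  -0.2 254.9]
 [240.1  12.5 266.4]]
```

>>> play_rows(
  targets=[
    [0, 4, 0, 0, 0],
    [0, 8.4, 0, 0, 0],
    [0, 8.4, 0, 4, 0],
    [0, 8.4, 0, 8, 0],
    [0, 8.4, 0, 11.5, 0],
    [0, 8.4, 0, 11.5, 0],
    [1, 8.4, 0, 11.5, 0],
    [1, 8.4, 0, 11.5, 0],
    [1, 8.4, 0, 11.5, 0],
    [1, 8.4, 0, 11.5, 0],
  ],
)

```text
clock: 12.9
eef_pos: [590.0, -21.3, 248.8]
tool_rot: [3.139, 0.001, 1.832]
force: [-0.8, 1.1, -0.1]
width: 28.2
gripper_force: 0.1
```

>>> play_rows(
  targets=[
    [1, 0, 0, 0, 0],
    [1, 1.2, 0, 0.3, 0],
    [1, 2.4, 0, 0.8, 0],
    [1, 3.6, 0, 1.4, 0],
    [1, 4.7, 0, 2.1, 0],
    [1, 5.7, 0, 2.9, 0],
    [1, 6.6, 0, 3.9, 0],
    [1, 7.5, 0, 4.9, 0],
    [1, 8.2, 0, 6.0, 0],
    [1, 8.7, 0, 6.9, 0],
  ],
)

```text
clock: 13.9
eef_pos: [567.5, 63.9, 179.6]
tool_rot: [3.138, -0.0, 1.833]
force: [-1.7, 0.8, 8.1]
width: 27.1
gripper_force: 58.5
```

>>> play_rows(
  targets=[
    [1, 0.1, 0, 0.2, 0],
    [1, 0.2, 0, 0.4, 0],
    [1, 0.2, 0, 0.4, 0],
    [0, 0.2, 0, 0.4, 0],
    [0, 0.2, 0, 0.4, 0],
    [0, 0.2, 0, -4, 0],
    [1, 0.2, 0, -6, 0],
    [1, 0.2, 0, -6, 0],
    [1, 0.2, 0, -6, 0],
    [1, 0.2, 0, -6, 0],
  ],
)

```text
clock: 14.9
eef_pos: [565.2, 64.5, 237.1]
tool_rot: [-3.139, -0.0, 1.832]
force: [-0.1, 0.7, -1.3]
width: 13.4
gripper_force: 0.0
```

>>> play_rows(
  targets=[
    [1, 0, 0, 1.5, 0],
    [1, 0, 0, 3, 0],
    [1, 0, 0, 3.6, 0],
    [1, 0, 0, 4.0, 0],
    [1, 0, 0, 4.3, 0],
    [1, 0, 0, 4.6, 0],
    [1, 0, 0, 4.8, 0],
    [1, 0, 0, 4.9, 0],
    [1, 0, 0, 4.9, 0],
  ],
)

```text
clock: 15.8
eef_pos: [566.5, 65.1, 190.4]
tool_rot: [3.14, -0.0, 1.833]
force: [-2.5, 1.3, 7.9]
width: 0.1
gripper_force: 3.9
```

>>> play_rows(
  targets=[
    [1, 0, 0, 0.1, 0],
    [1, 0, 0, 0.2, 0],
    [1, 0, 0, 0.3, 0],
    [1, 0, 0, 0.4, 0],
    [1, 0, 0, 0.4, 0],
    [1, 0, 0, 0.4, 0],
  ],
)

```text
clock: 16.4
eef_pos: [566.7, 65.3, 189.4]
tool_rot: [3.138, -0.0, 1.833]
force: [-9.2, 0.4, 30.4]
width: -0.2
gripper_force: 14.8
```

>>> play_rows(
  targets=[
    [1, 0, 0, -4, 0],
    [0, 0, 0, -8, 0],
    [0, -4, -1.7, -8, 8],
    [0, -8, -3.5, -8, 16],
    [0, -12, -5.2, -8, 24],
    [0, -16, -7, -8, 32],
    [0, -20, -8.7, -8, 40],
    [0, -24, -10.5, -8, 48],
    [0, -28, -12.2, -8, 56],
    [0, -32, -14, -8, 64],
  ],
)

```text
clock: 17.4
eef_pos: [513.1, -282.8, 265.4]
tool_rot: [3.141, 0.0, 0.71]
force: [-0.1, 0.7, -0.2]
width: 85.2
gripper_force: 0.0
```

>>> play_rows(
  targets=[
    [0, -3, 2, 0, 8],
    [0, -5.5, 4.4, 2, 8],
    [0, -5.5, 4.4, 2, 8],
    [0, -5.5, 4.4, 2, 8],
    [0, -5.5, 4.4, 2, 8],
  ],
)

```text
clock: 17.9
eef_pos: [501.6, -348.8, 245.4]
tool_rot: [-3.141, -0.001, 0.577]
force: [-0.2, 0.2, 0.3]
width: 85.8
gripper_force: 0.0
```

Run:
```python
from h import *
np.set_printoptions(suppress=True,precision=1)
st,im,d,W=look('wrist','w6.png'); print(st['eef_pos'],st['tool_rot']); np.save('w6W.npy',W)
for r in ctrl.trace('wrist','pin')[:4]:
    m=r['pixels']&np.isfinite(W[...,0]); P=W[m]; 
    print(r['confidence'],r['bbox'],im[m].mean(0),np.median(P,0),np.percentile(P,2,axis=0),np.percentile(P,98,axis=0))
    if r['confidence']>.3:
        b=cv2.minAreaRect(P[:,:2].astype(np.float32)); print(b)
```

```text
[ 501.6 -348.8  245.4] [-3.1 -0.   0.6]
0.9 [207.8, 199.4, 244.7, 251.4] [129.8  85.8  53. ] [ 384.1 -281.7    9.4] [ 345.6 -299.    -0.1] [ 415.5 -263.4   11.4]
((379.2348937988281, -280.9476013183594), (75.66563415527344, 39.157569885253906), 1.6177096366882324)
0.88 [349.1, 226.1, 429.6, 258.5] [141.4  94.5  58.9] [ 488.  -477.     9.1] [ 456.6 -536.2   -0.1] [ 516.4 -428.8   11.6]
((487.1272277832031, -460.12310791015625), (167.93359375, 77.23713684082031), 81.79124450683594)
0.69 [280.6, 92.3, 320.7, 183.0] [183.9 175.1 171.1] [ 519.  -334.5    9.4] [ 467.6 -359.     6.6] [ 573.  -304.5   11.3]
((523.5149536132812, -333.37188720703125), (115.24954986572266, 43.50227355957031), 11.789233207702637)
```

View pics/w6.png

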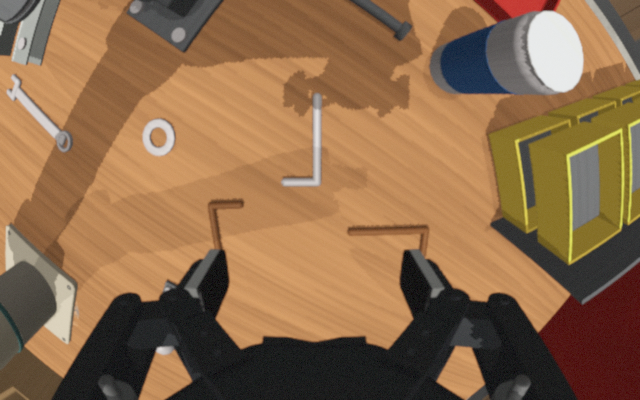

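Bright pin: tip (317,95), bend (317,182), arm end (284,182); brown ones at (225,220), (390,232) left alone.

Run:
```python
from h import *
np.set_printoptions(suppress=True,precision=2)
W=np.load('w6W.npy'); im=cv2.imread('pics/w6.png').astype(int)
def sel(v0,v1,u0,u1):
    P=W[v0:v1,u0:u1].reshape(-1,3); I=im[v0:v1,u0:u1].reshape(-1,3); k=((I.max(1)-I.min(1))<40)&(I.min(1)>110)&(P[:,2]>3)&(P[:,2]<14); return P[k]
P=sel(88,176,308,326); vx,vy,x,y=cv2.fitLine(P[:,:2].astype(np.float32),cv2.DIST_L1,0,.01,.01).ravel()
if vx<0: vx,vy=-vx,-vy
d=np.array([vx,vy]); c=np.array([x,y]); A=sel(176,190,278,326)
t=(P[:,:2]-c)@d; tb=(A[:,:2]-c)@d
print('bearing',np.degrees(np.arctan2(vy,vx)),'tip',c+d*np.percentile(t,99.5),'bendback',c+d*np.percentile(tb,2),len(P),len(A), np.percentile(t,99.5)-np.percentile(tb,2), np.median(P[:,2]))
tip=c+d*np.percentile(t,99.5); g=tip-85*d; print('grasp',g)
e=np.array([501.6,-348.8]); yw=.577; D=g-e; tx=np.array([np.cos(yw),np.sin(yw)]); ty=np.array([np.sin(yw),-np.cos(yw)]); print('dx,dy',D@tx,D@ty,'spin',np.degrees(yw)-np.degrees(np.arctan2(vy,vx)))
```

```text
bearing 33.17683 tip [ 575.1  -303.57] bendback [ 486.13 -361.74] 662 319 106.30350459326456 9.488588104820764
grasp [ 503.96 -350.08]
dx,dy 1.2751719898208598 2.3602952008692815 spin -0.11716551269955033
```

>>> play_rows(
  targets=[
    [0, 0.3, 0.24, 5, 0],
    [0, 0.3, 0.24, 10, 0],
    [0, 0.3, 0.24, 15, 0],
    [0, 0.3, 0.24, 19, 0],
    [0, 0.3, 0.24, 21, 0],
    [0, 0.3, 0.24, 21.7, 0],
    [0, 0.3, 0.24, 21.7, 0],
    [0, 0.3, 0.24, 21.7, 0],
  ],
)

```text
clock: 18.8
eef_pos: [506.1, -350.7, 29.9]
tool_rot: [3.139, -0.001, 0.577]
force: [-0.1, -0.1, 0.3]
width: 85.3
gripper_force: 0.0
```

>>> play_rows(
  targets=[
    [1, 0, 0, 0, 0],
    [1, 0, 0, 0, 0],
    [1, 0, 0, 0, 0],
    [1, 0, 0, 0, 0],
    [1, 0, 0, 0, 0],
    [1, 0, 0, 0, 0],
  ],
)

```text
clock: 19.4
eef_pos: [505.0, -350.3, 28.6]
tool_rot: [3.142, -0.0, 0.576]
force: [-0.1, 0.7, 3.9]
width: 6.8
gripper_force: 58.8
```

>>> play_rows(
  targets=[
    [1, 0, 0, -2, 0],
    [1, 0, 0, -6, 0],
    [1, 0, 0, -11, 0],
    [1, 0, 0, -16, 0],
    [1, 0, 0, -20, 0],
    [1, 0, 0, -20, 0],
  ],
)

```text
clock: 20.0
eef_pos: [507.5, -352.7, 234.4]
tool_rot: [3.131, -0.005, 0.576]
force: [0.6, -0.2, -2.1]
width: 6.6
gripper_force: 58.8
```

Run:
```python
from h import *
np.set_printoptions(suppress=True,precision=1)
st,im,d,W=look('wrist','w7.png'); print(st['eef_pos'],st['tool_rot'],st['width'],st['gripper_force']); np.save('w7W.npy',W)
s,im2,d2,W2=look('side','s7.png'); np.save('s7W.npy',W2)
c=np.zeros((600,800,3),np.uint8); c[:320,:]=cv2.resize(im[200:360,120:520,::-1],(800,320),interpolation=cv2.INTER_CUBIC)
u=int(380);
c[320:600,:]=cv2.resize(im2[160:300,220:620,::-1],(800,280),interpolation=cv2.INTER_CUBIC)
cv2.imwrite('pics/c7.png',c)
```

```text
[ 507.5 -352.7  234.4] [ 3.1 -0.   0.6] 6.628733550175138 58.817832469940186
```

View pics/c7.png

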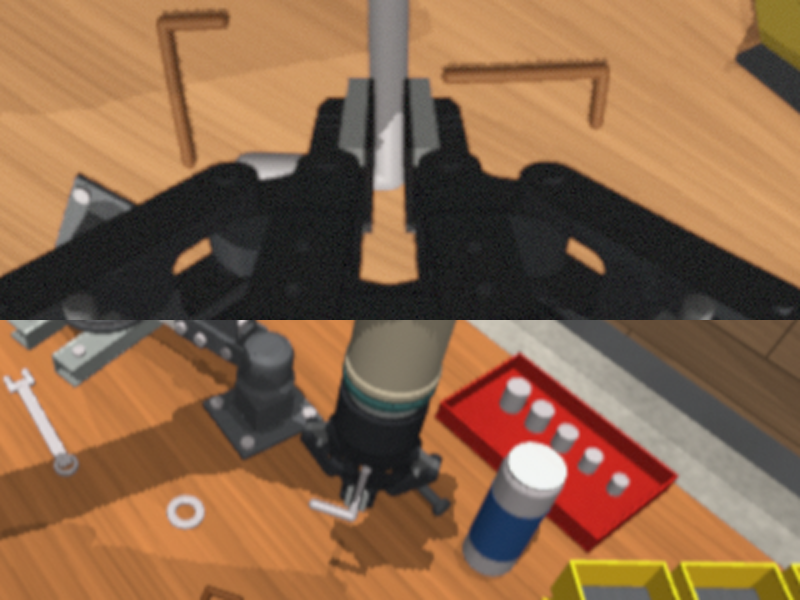

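Pin is held between the pads, shank up the image at x≈390, arm at left. Measure its pose in the tool.

Run:
```python
from h import *
np.set_printoptions(suppress=True,precision=3)
W=np.load('w7W.npy'); e=np.array([507.5,-352.7,234.4]); Rm=R.from_euler('xyz',[3.131,-.005,.576]).as_matrix()
L=(W-e)@Rm
k=np.isfinite(L[...,0])&(abs(L[...,1])<9)&(L[...,2]>0)&(L[...,2]<45)&(L[...,0]>12)&(L[...,0]<130)
P=L[k]; print(len(P),'x range',np.percentile(P[:,0],[1,99,99.8]))
for lo in range(12,110,12):
    q=P[(P[:,0]>=lo)&(P[:,0]<lo+12)]
    if len(q)>5: print(lo,len(q),'y',np.percentile(q[:,1],[3,50,97]),'ztop',np.percentile(q[:,2],[5,50]))
c,f=K('wrist');print(f)
```

```text
3299 x range [12.884 84.871 85.698]
12 440 y [-5.219 -0.854  3.512] ztop [17.794 19.144]
24 503 y [-6.073 -1.32   3.398] ztop [17.988 19.318]
36 536 y [-5.958 -1.308  3.303] ztop [18.015 19.41 ]
48 588 y [-5.842 -0.859  3.761] ztop [18.032 19.544]
60 575 y [-5.355 -0.86   3.635] ztop [18.034 19.386]
72 592 y [-5.761 -1.292  3.566] ztop [18.039 19.603]
84 65 y [-4.392 -0.862  2.248] ztop [19.464 21.206]
309.70691628693146
```

>>> play_rows(
  targets=[
    [1, 1, -2.5, 0, 0],
    [1, 2.5, -6, 0, 2],
    [1, 4.2, -9.5, 0, 5],
    [1, 6, -13.5, 0, 8],
    [1, 7.8, -17.5, 0, 11],
    [1, 9.5, -21.5, 0, 14],
    [1, 11.2, -25, 0, 17],
    [1, 12.2, -27.3, 0, 18.3],
    [1, 12.6, -28.3, 0, 18.3],
    [1, 12.6, -28.3, 0, 18.3],
  ],
)

```text
clock: 21.1
eef_pos: [455.5, -43.1, 227.2]
tool_rot: [-3.141, 0.003, 0.26]
force: [-1.0, -0.3, -1.1]
width: 6.7
gripper_force: 58.9
```

Run:
```python
from h import *
np.set_printoptions(suppress=True,precision=1)
st,im,d,W=look('wrist','w8.png'); print(st['eef_pos'],st['tool_rot']); np.save('w8W.npy',W); np.save('w8p.npy',np.r_[st['eef_pos'],st['tool_rot']])
cv2.imwrite('pics/c8.png',cv2.resize(im[20:320,120:520,::-1],(800,600),interpolation=cv2.INTER_CUBIC))
T=np.array([531,201.]); b=np.radians(-75.3); u=np.array([np.cos(b),np.sin(b)]); l=np.array([-u[1],u[0]])
a=(W[...,:2]-T)@u; s=(W[...,:2]-T)@l; z=W[...,2]; ok=np.isfinite(z)
k=ok&(z>150)&(z<190)&(abs(s)<30)&(a>180)&(a<262)
print(k.sum())
for z0 in range(150,188,4):
    q=k&(z>=z0)&(z<z0+4)
    if q.sum()>10: print(z0,q.sum(),'a',np.percentile(a[q],[2,50,98]),'s',np.percentile(s[q],[2,15,50,85,98]))
for s0 in (-22,17):
    q=k&(s>s0)&(s<s0+5)&(z>150); print(s0,'top z',np.percentile(z[q],[50,95,99]) if q.any() else 0)
```

```text
[455.5 -43.1 227.2] [-3.1  0.   0.3]
5343
150 144 a [197.3 226.9 258.8] s [-21.2 -21.1 -20.9 -20.7 -11.1]
154 3471 a [181.5 218.6 256.4] s [-20.9  -9.3  -2.9   3.5   6. ]
158 209 a [194.3 223.3 260. ] s [-21.3 -21.  -20.5 -18.3   0.3]
162 132 a [202.5 238.3 261. ] s [-21.2 -21.  -20.8 -20.6 -19.7]
166 101 a [203.9 239.1 260. ] s [-21.4 -21.2 -20.8 -20.6 -20.4]
170 153 a [202.7 235.3 260.6] s [-21.4 -21.2 -20.9 -20.6 -20.4]
174 159 a [202.7 234.5 261. ] s [-21.3 -21.1 -20.9 -20.6 -20.5]
178 936 a [202.6 230.8 260.8] s [-21.2 -20.8 -19.2 -17.5 -16.8]
182 38 a [203.3 229.8 261.1] s [-21.3 -20.6 -19.4 -18.2 -17.5]
-22 top z [177.  181.6 182.2]
17 top z 0
```

View pics/c8.png

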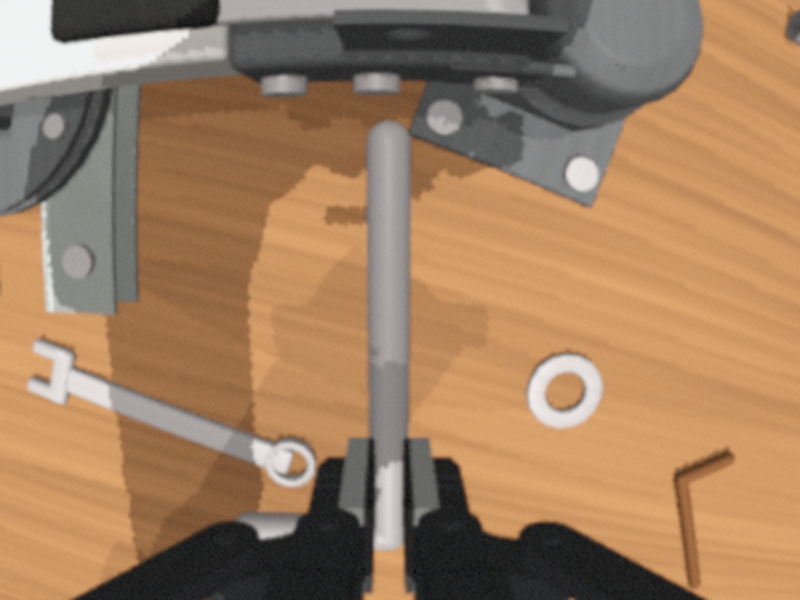

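Lever lies flat between the cheeks; hole at crop (407,34) in the near cheek; pin in line. Pinpoint the hole.

Run:
```python
from h import *
np.set_printoptions(suppress=True,precision=1,linewidth=200)
W=np.load('w8W.npy'); p=np.load('w8p.npy')
T=np.array([531,201.]); b=np.radians(-75.3); u=np.array([np.cos(b),np.sin(b)]); l=np.array([-u[1],u[0]])
a=(W[...,:2]-T)@u; s=(W[...,:2]-T)@l; z=W[...,2]
v0,v1,u0,u1=29,46,312,336
hole=(s[v0:v1,u0:u1]>-15)
for v in range(v0,v1):
    print(v,' '.join(f'{s[v,x]:4.0f}' for x in range(u0,u1)), f'{z[v,u0]:.0f}')
Rm=R.from_euler('xyz',p[3:]).as_matrix()
# intersect pixel rays with plane s=-21 for hole pixels
c,f=K('wrist'); M=np.array(c['mount']); C=p[:3]+Rm@M[:3,3]
sc=(C[:2]-T)@l
vv,uu=np.mgrid[v0:v1,u0:u1]; fr=(-21-sc)/(s[v0:v1,u0:u1]-sc)
Q=C+(W[v0:v1,u0:u1]-C)*fr[...,None]; qa=(Q[...,:2]-T)@u; qz=Q[...,2]
k=hole&(qz<177)&(abs(qa-222)<14); print(k.sum(),'a',np.percentile(qa[k],[0,5,50,95,100]),'z',np.percentile(qz[k],[0,5,50,95,100]))
# pin axis
L=(W-p[:3])@Rm; k=np.isfinite(z)&(abs(L[...,1])<9)&(L[...,2]>0)&(L[...,2]<45)&(L[...,0]>12)&(L[...,0]<90)
P=W[k]; pa=(P[:,:2]-T)@u; ps=(P[:,:2]-T)@l
for lo in np.arange(ps.min(),ps.max(),12):
    q=(ps>=lo)&(ps<lo+12); print('pin s',lo,'a',(np.percentile(pa[q],3)+np.percentile(pa[q],97))/2,'ztop',np.percentile(P[q,2],95))
print('tip s',np.percentile(ps,99.5),'TCP a,s',(p[:2]-T)@u,(p[:2]-T)@l)
```

```text
29  -20  -20  -20  -20  -20  -20  -20  -20  -20  -20  -20  -20  -20  -20  -19  -20  -20  -20  -20  -20  -20  -20  -19  -19 181
30  -21  -20  -21  -20  -20  -20  -20  -20  -20  -20  -20  -20  -20  -20  -20  -20  -20  -20  -20  -20  -20  -20  -20  -20 182
31  -21  -21  -21  -21  -21  -21  -21  -21  -21  -21  -21  -21  -21  -21  -21  -21  -21  -21  -21  -21  -21  -21  -21  -21 183
32  -21  -21  -21  -21  -21  -21  -21  -21  -21  -21  -21  -21  -21  -21  -21  -21  -21  -21  -21  -21  -21  -21  -21  -21 180
33  -21  -21  -21  -21  -21  -21  -21  -21  -20  -21  -21  -21  -21  -21  -21  -21  -21  -21  -21  -21  -21  -21  -21  -21 175
34  -21  -21  -21  -21  -21  -21  -21  -21  -20  -17  -17  -17  -18  -17  -17  -17  -21  -21  -20  -21  -21  -21  -21  -21 173
35  -21  -19  -18  -19  -18  -18  -19  -18  -18  -18  -18  -18  -18  -18  -18  -18  -18  -18  -18  -19  -18  -19  -21  -22 170
36  -20  -20  -19  -19  -19  -19  -19  -19  -19  -19  -19  -19  -19  -19  -18  -19  -19  -19  -19  -19  -19  -19  -19  -20 163
37  -20  -20  -20  -20  -20  -19  -20  -19  -20  -19  -19  -19  -19  -19  -19  -20  
[... 1046 characters left out ...]
-21  -21 140Traceback (most recent call last):
  File "<stdin>", line 16, in <module>
    return _quantile_unchecked(
        a, q, axis, out, overwrite_input, method, keepdims, weights)
    return _ureduce(a,
                    func=_quantile_ureduce_func,
    ...<5 lines>...
                    overwrite_input=overwrite_input,
                    method=method)
    r = func(a, **kwargs)
    result = _quantile(arr,
                       quantiles=q,
    ...<2 lines>...
                       out=out,
                       weights=wgt)
    slices_having_nans = np.isnan(arr[-1, ...])
                                  ~~~^^^^^^^^^
IndexError: index -1 is out of bounds for axis 0 with size 0
```

Run:
```python
from h import *
np.set_printoptions(suppress=True,precision=1,linewidth=200)
W=np.load('w8W.npy'); p=np.load('w8p.npy'); im=cv2.imread('pics/w8.png').astype(int)
T=np.array([531,201.]); b=np.radians(-75.3); u=np.array([np.cos(b),np.sin(b)]); l=np.array([-u[1],u[0]])
a=(W[...,:2]-T)@u; s=(W[...,:2]-T)@l; z=W[...,2]
print('a,z on face',[(v,round(float(a[v,324]),1),round(float(z[v,324]),1),round(float(s[v,324]),1)) for v in range(30,46)])
print('a at row33',[(c,round(float(a[33,c]),1)) for c in (312,320,324,328,335)])
for v in range(29,44): print(v,im[v,308:342].sum(1)//3)
Rm=R.from_euler('xyz',p[3:]).as_matrix()
L=(W-p[:3])@Rm; k=np.isfinite(z)&(abs(L[...,1])<9)&(L[...,2]>0)&(L[...,2]<45)&(L[...,0]>12)&(L[...,0]<90)
P=W[k]; pa=(P[:,:2]-T)@u; ps=(P[:,:2]-T)@l
for lo in np.arange(ps.min(),ps.max(),12):
    q=(ps>=lo)&(ps<lo+12); print('pin s',lo,'a',(np.percentile(pa[q],3)+np.percentile(pa[q],97))/2,'ztop',np.percentile(P[q,2],95))
print('tip s',np.percentile(ps,99.5),'TCP a,s',(p[:2]-T)@u,(p[:2]-T)@l)
```

```text
a,z on face [(30, 220.8, 181.2, -20.4), (31, 220.8, 181.4, -21.0), (32, 220.9, 180.8, -21.4), (33, 221.0, 175.2, -20.7), (34, 221.5, 158.6, -17.5), (35, 221.6, 157.1, -17.8), (36, 221.5, 159.1, -18.9), (37, 221.5, 158.4, -19.4), (38, 221.5, 158.5, -20.0), (39, 221.6, 158.0, -20.5), (40, 221.6, 155.6, -20.7), (41, 221.7, 152.2, -20.7), (42, 221.8, 150.9, -21.0), (43, 221.9, 148.1, -21.2), (44, 222.0, 143.5, -20.9), (45, 222.1, 141.3, -21.2)]
a at row33 [(312, 214.6), (320, 218.9), (324, 221.0), (328, 223.1), (335, 226.8)]
29 [97 97 94 98 94 95 96 95 94 98 92 96 94 96 96 97 94 92 93 95 94 96 93 95 94 95 94 94 96 93 93 96 92 91]
30 [97 91 93 94 92 92 94 91 91 92 92 92 92 91 95 94 91 91 95 92 92 89 92 92 94 93 96 93 95 92 93 93 97 94]
31 [79 77 78 77 78 81 79 78 80 78 80 76 79 77 80 82 81 74 80 79 81 82 81 81 84 85 85 84 82 80 87 86 85 86]
32 [55 53 53 55 52 54 55 51 53 59 54 54 56 55 53 55 56 51 56 51 55 54 55 55 59 55 57 56 56 56 57 63 62 58]
33 [46 44 44 45 41 46 39 42 47 46 45 47 47 48 48 50 45 47 45 51 45 48 49 44 46 45 46 47 43 45 45 46 46 47]
34 [42 45 43 44 44 44 41 46 47 49 50 5
[... 889 characters left out ...]
1 47 44 42 47 41 47 45 40 43 41 49]
43 [44 48 42 47 45 42 47 50 43 42 43 43 41 45 46 43 46 42 46 44 44 45 45 42 38 44 44 43 42 42 41 44 46 47]
pin s -123.07318560974592 a 216.03840412661341 ztop 209.27677535291255
pin s -111.07318560974592 a 215.72542352530266 ztop 209.06761300093407
pin s -99.07318560974592 a 215.93593038414008 ztop 209.08177556658666
pin s -87.07318560974592 a 215.9021798754939 ztop 209.08510494938628
pin s -75.07318560974592 a 215.8654156520891 ztop 209.11011422499573
pin s -63.07318560974592 a 215.82158491244434 ztop 209.01899042683277
pin s -51.07318560974592 a 215.79145339111628 ztop 207.121504853493
tip s -49.744300915446 TCP a,s 216.97037168075448 -135.00499079378235
```

>>> play_rows(
  targets=[
    [1, 0, 0.3, 1, 0],
    [1, 0, 0.53, 2.5, 0],
    [1, 0, 0.53, 3.5, 0],
    [1, 0, 0.53, 3.85, 0],
    [1, 0, 0.53, 3.85, 0],
    [1, 0, 0.53, 3.85, 0],
    [1, 0, 0.53, 3.85, 0],
  ],
)

```text
clock: 21.85
eef_pos: [458.1, -49.6, 190.2]
tool_rot: [3.141, -0.001, 0.257]
force: [0.3, -0.6, -0.6]
width: 6.9
gripper_force: 58.9
```

Run:
```python
from h import *
np.set_printoptions(suppress=True,precision=1,linewidth=200)
st,im,d,W=look('wrist','w9.png'); p=np.r_[st['eef_pos'],st['tool_rot']]
T=np.array([531,201.]); b=np.radians(-75.3); u=np.array([np.cos(b),np.sin(b)]); l=np.array([-u[1],u[0]])
print(p,'a,s',(p[:2]-T)@u,(p[:2]-T)@l,st['width'])
z=W[...,2]; Rm=R.from_euler('xyz',p[3:]).as_matrix()
L=(W-p[:3])@Rm; k=np.isfinite(z)&(abs(L[...,1])<9)&(L[...,2]>0)&(L[...,2]<45)&(L[...,0]>12)&(L[...,0]<90)
P=W[k]; pa=(P[:,:2]-T)@u; ps=(P[:,:2]-T)@l
print('pin a',(np.percentile(pa,3)+np.percentile(pa,97))/2,'ztop',np.percentile(P[:,2],95),'tip',ps.max())
st,im,d,W=look('side','s9.png')
cv2.imwrite('pics/c9.png',cv2.resize(im[100:220,240:400,::-1],(800,600),interpolation=cv2.INTER_CUBIC))
```

```text
[458.1 -49.6 190.2   3.1  -0.    0.3] a,s 223.85916998610892 -134.0670983286289 6.8587876824333796
pin a 222.92681283903136 ztop 172.35936306585626 tip -48.04713959900632
```

View pics/c9.png

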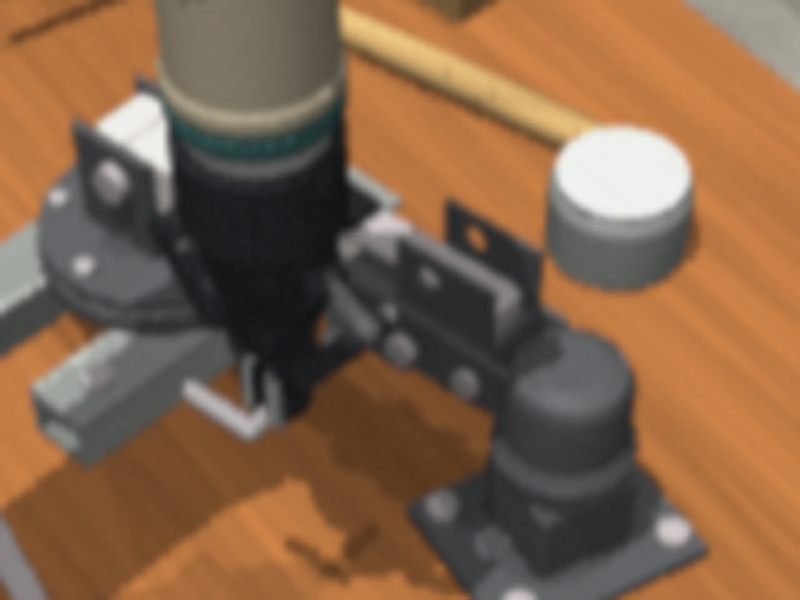

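The pin points at the near cheek's hole (crop 430,275); last correction −1.5 mm, −1.7 mm, then feed gently.

>>> play_rows(
  targets=[
    [1, 0, -0.15, 0.17, 0],
    [1, 0.5, -0.15, 0.17, 0],
    [1, 1.0, -0.15, 0.17, 0],
    [1, 1.5, -0.15, 0.17, 0],
    [1, 2.0, -0.15, 0.17, 0],
    [1, 2.5, -0.15, 0.17, 0],
    [1, 2.9, -0.15, 0.17, 0],
    [1, 3.2, -0.15, 0.17, 0],
    [1, 3.5, -0.15, 0.17, 0],
    [1, 3.5, -0.15, 0.17, 0],
  ],
)

```text
clock: 22.95
eef_pos: [491.7, -39.0, 188.1]
tool_rot: [3.141, -0.0, 0.257]
force: [0.6, 0.1, -1.0]
width: 6.7
gripper_force: 58.9
```

>>> play_rows(
  targets=[
    [1, 0.5, 0, 0, 0],
    [1, 1.0, 0, 0, 0],
    [1, 1.5, 0, 0, 0],
    [1, 2.0, 0, 0, 0],
    [1, 2.5, 0, 0, 0],
    [1, 3.0, 0, 0, 0],
    [1, 3.5, 0, 0, 0],
    [1, 3.5, 0, 0, 0],
  ],
)

```text
clock: 23.75
eef_pos: [525.9, -30.0, 188.1]
tool_rot: [3.141, -0.001, 0.257]
force: [0.4, -0.0, -1.0]
width: 6.9
gripper_force: 58.9
```

>>> play_rows(
  targets=[
    [1, 0.5, 0, 0, 0],
    [1, 1.0, 0, 0, 0],
    [1, 1.5, 0, 0, 0],
    [1, 2.0, 0, 0, 0],
    [1, 2.4, 0, 0, 0],
    [1, 2.6, 0, 0, 0],
    [1, 2.6, 0, 0, 0],
  ],
)

```text
clock: 24.45
eef_pos: [550.5, -23.5, 188.1]
tool_rot: [3.142, -0.0, 0.257]
force: [-0.7, 0.2, -0.3]
width: 6.8
gripper_force: 58.9
```

>>> play_rows(
  targets=[
    [1, 0.3, 0, 0, 0],
    [1, 0.3, 0, 0, 0],
    [0.8, 0.3, 0, 0, 0],
    [0.6, 0.3, 0, 0, 0],
    [0.5, 0.3, 0, 0, 0],
    [0.5, 0.3, 0, 0, 0],
    [0.5, 0.3, 0, -3, 0],
    [0.5, 0.3, 0, -6, 0],
    [0.5, -3, 0, -10, 0],
    [0.5, -6, 0, -10, 0],
  ],
)

```text
clock: 25.45
eef_pos: [494.4, -39.8, 291.9]
tool_rot: [3.139, -0.008, 0.257]
force: [-0.1, -0.6, -0.6]
width: 42.5
gripper_force: 0.0
```

Run:
```python
from h import *
np.set_printoptions(suppress=True,precision=1,linewidth=200)
T=np.array([531,201.]); b=np.radians(-75.3); u=np.array([np.cos(b),np.sin(b)]); l=np.array([-u[1],u[0]])
for n in ['wrist','side','scene']:
    st,im,d,W=look(n,n+'10.png'); z=W[...,2]; a=(W[...,:2]-T)@u; s=(W[...,:2]-T)@l
    for nm,lo,hi in [('far',22,70),('near',-75,-22)]:
        k=np.isfinite(z)&(s>lo)&(s<hi)&(abs(a-221)<12)&(abs(z-166)<14); print(n,nm,k.sum(), [np.percentile(x[k],[2,50,98]) for x in (a,s,z)] if k.any() else '')
    if n=='side': A=im[100:220,240:400,::-1]
    t=np.isfinite(z)&(abs(s)<15)&(a>40)&(a<105)&(z>110)&(z<170)
    if t.sum()>30: print('pitch',np.polyfit(a[t],z[t],1)[0])
    g=np.isfinite(z)&(abs(s)<10)&(abs(a-137)<20)&(z>150)&(z<185)
    if g.any(): print('grip z',np.median(z[g]))
cv2.imwrite('pics/c10.png',cv2.resize(A,(800,600),interpolation=cv2.INTER_CUBIC))
```

```text
wrist far 390 [array([213.7, 219.2, 223.8]), array([23.6, 35.3, 47.6]), array([165.4, 168.6, 170.6])]
wrist near 597 [array([217.6, 223.1, 227.9]), array([-58.6, -40.5, -22.4]), array([163.2, 166.7, 168.8])]
pitch -0.0013067522555000755
grip z 165.2612971546111
side far 15 [array([216.3, 219.5, 222.4]), array([31.7, 37.8, 46.1]), array([163.7, 166.9, 169.4])]
side near 80 [array([211.1, 224.5, 230. ]), array([-61. , -42. , -22.3]), array([153.6, 164.8, 178.2])]
pitch -0.0038632402491321303
grip z 165.08565993858394
scene far 63 [array([213.4, 216.9, 229. ]), array([22.3, 35.1, 49.2]), array([162.8, 167.6, 173.3])]
scene near 55 [array([217.5, 221. , 227. ]), array([-58.5, -46.1, -31. ]), array([154.4, 165.2, 169.2])]
pitch 0.0009172380505483132
grip z 164.6521242760473
```

```bash
python3 -c "
from cell import ctrl
print(ctrl.finish_job())"
```

```text
the job is handed in; nothing more can be done
None
```

The job is handed in (no verdict came back): by my last measurements the coupler is level on the ball, the lever is on its stop, and the pin runs through both cheeks with its tip about 27 mm beyond the far one.

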